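# Grip a jar in the cam clamp at the middle setting

### The arm

A 6-joint arm with a two-finger parallel gripper is mounted at the origin on a cart in front of the work surface, level with it; the furniture and walls round the work are solid. World frame = base frame: x ahead of the robot, y to its left, z up, the work surface at z = 0. Lengths are in m, angles in rad, forces in N, time in s.
With the tool pointing down it reaches from about 0.35 to 0.775 m from the base axis. Payload 7.3 kg.
Tool frame: the origin (TCP) lies on the centre line of the jaws, within the pads' length; the fingertips stand 8 mm ahead of it and the grasp point (between the pads) lies 11 mm behind it; z points along the fingers, y is the line along which they close (so a half turn about z gives the same grasp; the last joint's range is limited). The gripper opens to 92 mm and grips with 3 to 60 N. Pads are 19 mm wide; open, the fingers measure 130 mm over their backs; the gripper's body (75 mm by 190 mm) begins 47 mm behind the grasp point.
Start: joints at [-1.268, 0.342, 1.524, -0, 1.275, -0.146], TCP at [0.228, -0.473, 0.235] pointing down, gripper open.
Joint ranges: [-2.53, 2.53], [-0.77, 2.02], [0.04, 2.7], [-1, 4.14], [0.28, 2.66], [-3.11, 3.11]. Speed limits (rad/s): [2.57, 2.57, 3.14, 3.14, 3.14, 3.14].

### API

Orientations are given as a unit quaternion [w, x, y, z].
In Python, from rig import arm gives the robot as it stands.
- The arm moves only by the shell command python3 nudge.py 'ROWS' [FORCE]. ROWS is a JSON list of rows, 1 to 10 of them, each an object with the fields finger_gap (the opening from 0.0 (shut) to 1.0 (fully open)), xyz (a list: dx, dy, dz in units of 50 mm), rotvec (a list: a rotation vector rx, ry, rz in units of 0.05 rad); a field left out counts as zero (the opening has to be given); each row is the pose to reach, as a shift and turn from the pose commanded when the command began, along the tool's axes at that moment; what a row does not reach only later rows make up. A row lasts 1/10 s, in which the tool goes at most 0.05 m and 0.15 rad, less where a joint would pass 70% of its speed; a pose out of reach is approached as far as the arm can. The fingers move at their own pace and stop on an object; FORCE is the grip in N (left out, the last holds). Time passes only in rows, so rows that do not move let the fingers close. It prints the time, the measured TCP pose, the force, the opening and the grip force at its end. Input that does not fit is refused with a message, and nothing moves.
- arm.sense(): the state, without advancing time (a new reading comes with each control period).
- arm.grab_frame(name): name is "scene" or "top" or "wrist"; returns the picture (420x560x3 uint8, blue, green, red); there is no depth.
- arm.calibration(name): a dict with "fx", "fy", "cx", "cy" (pixels), "dist" ([k1, k2, p1, p2, k3] as OpenCV has them; the pictures are not rectified), "eye" and "orientation" of the camera in the world. Camera axes: x right, y down, z forward; pixel columns grow to the right and rows downward; lengths in m; the calibration is good to about 2 mm. A picture is of the moment at which its call begins: read the wrist's pose just before it. calibration takes no time and is no camera call; for the wrist camera it gives the pose at the moment of the call.
- arm.sign_off(): hands the job in; it is judged then, once.
The state is a dict: "time_s": time; "qpos": joint angles; "dq": joint speeds; "joint_efforts": joint torques, N m; "tcp_pos": TCP position; "eef_rot": TCP orientation; "ft_force": force on the tool from outside, world axes, zero at the start; "torque": the same for the moment, N m; "gripper_width": opening from 0.0 (shut) to 1.0 (fully open); "grasp_force": force on a finger pad.
Only numpy, scipy, OpenCV 4.12 (cv2) and the standard library are available. Lean on these libraries where they do the work, as an engineer would, in place of code of your own. Each camera call takes 0.05 s, during which the arm holds its last target. There are 200 camera calls.

### The job

Get the jar held fast in the bench clamp so that its tight lid can be unscrewed: while the jaw is still open, swing the grip lever to the middle one of its three marks, then turn the crank until the cam sits on its flat dwell, so that the clamp keeps the jar gripped by itself once you let go. Leave the jar standing upright and the small things round the clamp where they are.

Things in the scene. Friction and masses are not known exactly. Their poses are not given: they have to be found in the camera images.
- clamp: Jar clamp screwed to the worktop: grey base 120 x 345 x 12 mm, origin at its underside's centre, -x side to the robot. Along its y axis: cam case with crank at y = -115 mm (top plate 108 x 108 mm, its top at z = 52 mm), jaw, jar, vee block (top z = 68), grip lever at y = +132 mm.
- crank_axis (a point): Point on the crank's upright axis, 95 mm above the worktop. The crank turns right round without stops; a flat cam on its shaft, under the top plate, pushes a follower that drives the jaw through a spring. The cam is clamped on the shaft at another angle in each set-up: the handle's position does not show where the dwell is. Let go on the climb, the crank springs back; on the dwell it stays.
- crank_handle (a point): Middle of the crank's upright black grip, 95 mm up: 22 mm thick, z = 67 to 116 mm, free to spin, 55 mm from the axis on a flat arm (top z = 66 mm; hub nut to z = 72 mm). At the start the crank is free and the jaw open. Turned clockwise seen from above the cam's climb begins 5 to 125 degrees ahead, its dwell 120 degrees after that.
- crank: The crank arm; origin on its axis at worktop level, its -x axis points to the handle. Push felt at the grip when turning clockwise: 0 to 1.5 N free; on the climb it rises to 4 to 6 N; on the flat dwell, 45 degrees wide, it is light again (1 to 2 N). Past the dwell the cam falls steeply over 50 degrees, throws the crank forward and the jaw opens.
- grip_lever (a joint): Angle (rad) of the grip lever about its upright axis; clockwise seen from above is positive, stops at 0 and 1.2. It sets how hard the clamp will grip, shifting the vee block by an eccentric. Three black marks on the plate under it: 0.15 light, 0.6 middle, 1.05 firm. At 0.6 it points along the clamp's -x axis. 4 to 5 N at its handle moves it; it stays where left. It starts on the firm side.
- lever_axis (a point): Point on the grip lever's upright axis, 82 mm above the worktop, level with lever_handle.
- lever_handle (a point): On the upright black handle of the grip lever, 96 mm from its axis: z = 50 to 101 mm, 19 mm thick at this point; the lever's flat bar has its top at z = 56 mm.
- middle_mark (a point): Centre of the middle one of the three marks on the lever's plate, 65 mm from the lever's axis, z = 45 mm.
- jaw: Moving jaw: upright steel plate 56 mm wide, z = 16 to 66 mm, with a rubber face; origin at worktop level under that face. Turning the crank up the climb moves it along the clamp's +y axis only until it meets the jar (about 7 mm); then it stands still while the cam squeezes the spring behind it, up to about 25 N on the dwell.
- jar: White plastic jar with a blue screw lid, 66 mm across, 106 mm tall, standing loose on the clamp's base (12 mm up) between jaw and vee block; its lid is 118 mm above the worktop. Origin at the centre of its underside.
- dropper: Bystander: amber dropper bottle 38 x 38 x 109 mm, standing behind the clamp; origin at the centre of its underside.
- vial_a: Bystander: small vial with black cap, 25 mm across, 56 mm tall; origin at the centre of its underside.
- vial_b: Bystander: a second vial like it.
- screwdriver: Bystander: screwdriver with yellow handle, 149 mm long, lying in front of the clamp; origin under its middle.
- stopper: Bystander: conical rubber stopper, 32 mm across, 28 mm tall, standing in front of the clamp.
- weigh_boat: Bystander: stack of white weighing boats 50 x 65 x 19 mm, behind the clamp.

How it is judged:
By the outcome, as a careful person would: the job done as asked, in the order asked, and still so for the second after the job is handed in, with the robot touching nothing.
It also fails if it takes over 64 s, if anything falls off the work surface, if the arm or the gripper's body presses on something with over 40 N, if the wrist force passes 120 N, or if a joint passes its speed limit or range.

## Working session

There is one attempt and no reset: what is moved stays moved. The work goes in short steps, Python scripts to look and compute and a shell command to move; the robot and the scene stay as the last step left them, time stands still between calls to the robot, and variables do not carry over. Pictures are saved under pics/ and viewed, at most 10 in all, crops included, and the job is handed in when it is done.

```bash
ls; mkdir -p pics; python3 - <<'E'
from rig import arm
import cv2
for n in("top","scene"):
    cv2.imwrite(f"pics/{n}0.png",arm.grab_frame(n)); print(arm.calibration(n))
s=arm.sense();print(s)
E
```

```text
nudge.py
pics
rig.py
{'fx': 465.85804720235035, 'fy': 465.85804720235035, 'cx': 280.63494900073135, 'cy': 206.56249565140655, 'dist': array([0.02142169, 0.        , 0.        , 0.        , 0.        ]), 'eye': array([0.46746437, 0.04564045, 0.91394583]), 'orientation': array([ 0.05013048, -0.7052402 ,  0.70587498, -0.0431707 ])}
{'fx': 485.2448597336696, 'fy': 485.2448597336696, 'cx': 281.2268977739323, 'cy': 213.5692298357145, 'dist': array([-0.00883084,  0.        ,  0.        ,  0.        ,  0.        ]), 'eye': array([-0.00849817, -0.27498444,  0.62362629]), 'orientation': array([-0.38136098,  0.77192055, -0.45943211,  0.21823061])}
{'time_s': 0.1, 'qpos': array([-1.26803413e+00,  3.42624018e-01,  1.52488911e+00,  1.49335847e-05,
        1.27539507e+00, -1.45985410e-01]), 'dq': array([ 0.00017391, -0.00111574, -0.00251764, -0.00060289,  0.00022864,
       -0.0001067 ]), 'joint_efforts': array([ 1.24528200e-03, -4.32003558e+01, -2.44696158e+01,  7.18374504e-02,
        5.25989605e-02, -7.37839537e-05]), 'tcp_pos': array([ 0.22769448, -0.47268149,  0.23414082]), 'eef_rot': array([-6.56310975e-04,  9.74933898e-01,  2.22493734e-01, -4.43888606e-05]), 'ft_force': array([-0.16843494, -0.41886829, -0.11250512]), 'torque': array([ 0.04191661, -0.01319376,  0.03555302]), 'grasp_force': 0.0, 'gripper_width': 1.0026594082176203}
```
View pics/top0.png

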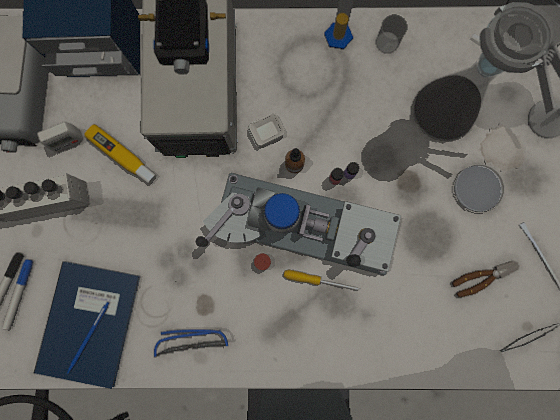

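View pics/scene0.png

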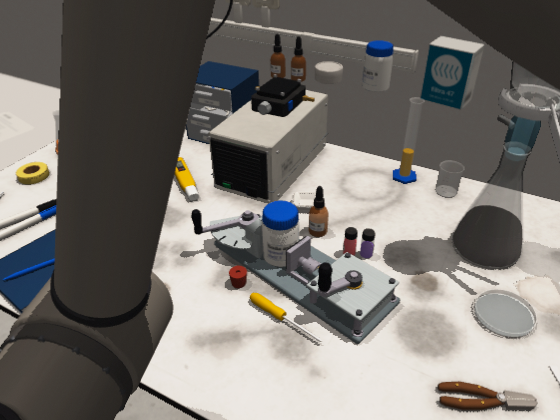

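The top view shows the clamp: crank axis near (367,236), crank grip (353,261), lever axis (237,202), lever handle (201,242), jar lid (282,211). The stopper at (262,262) and the screwdriver at (320,280) are in front. The scene view agrees with this. I'll enlarge the clamp to get exact pixels.

```bash
python3 - <<'E'
import cv2
i=cv2.imread("pics/top0.png")[160:310,190:410]
i=cv2.resize(i,None,fx=3.6,fy=3.6,interpolation=cv2.INTER_CUBIC)
cv2.imwrite("pics/crop0.png",cv2.convertScaleAbs(i,alpha=1.5,beta=20)); print(i.shape)
E
cat > h.py <<'E'
import numpy as np,cv2
from scipy.spatial.transform import Rotation as R
from rig import arm
def rot(q): return R.from_quat(np.roll(q,-1))
def pix(n,uv,z,c=None):
    c=c or arm.calibration(n)
    K=np.array([[c['fx'],0,c['cx']],[0,c['fy'],c['cy']],[0,0,1]])
    p=cv2.undistortPoints(np.array([[uv]],float),K,np.array(c['dist']))[0,0]
    d=rot(c['orientation']).apply([p[0],p[1],1]); e=np.array(c['eye'])
    return e+d*(z-e[2])/d[2]
def proj(n,P):
    c=arm.calibration(n);K=np.array([[c['fx'],0,c['cx']],[0,c['fy'],c['cy']],[0,0,1]])
    q=rot(c['orientation']).inv();P=np.atleast_2d(P)
    return cv2.projectPoints(q.apply(P-c['eye']),np.zeros(3),np.zeros(3),K,np.array(c['dist']))[0][:,0]
def go(target,yaw=None):
    "shift in tool axes to target, and yaw change rz for tool y axis direction"
    s=arm.sense();r=rot(s['eef_rot']);print('d',np.round(r.inv().apply(np.array(target)-s['tcp_pos']),4))
    y=r.as_matrix()[:,1];print('tool y yaw',np.degrees(np.arctan2(y[1],y[0])))
E
```

```text
(540, 792, 3)
```

View pics/crop0.png

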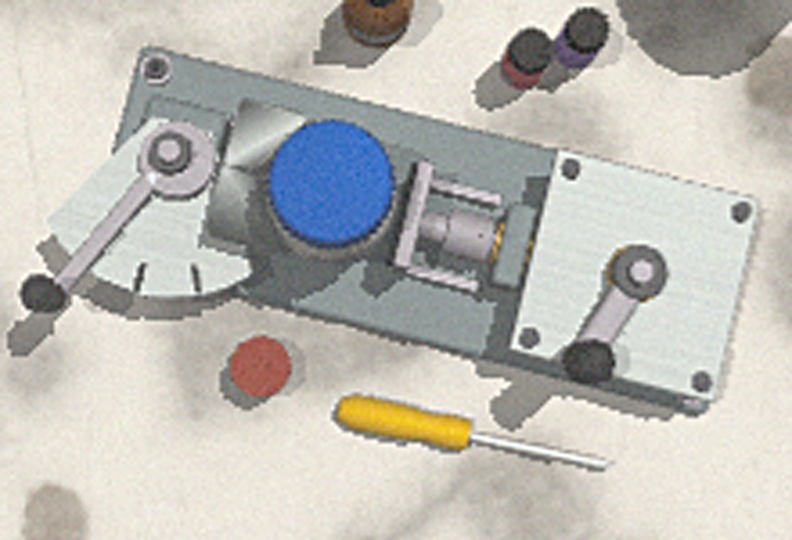

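Measured in the crop: crank plate screws at (571,168), (741,211), (702,381) and (529,338); nut at (640,270) and grip top at (590,360). The lever axis is at (169,150), the lever handle top at (43,293), the middle mark at (140,279) and the lid centre at (332,182).

```bash
cat > m.py <<'E'
from h import *
f=lambda u,v,z:pix("top",(u/3.6+190-.36,v/3.6+160-.36),z)
S=[f(*p,.052) for p in((571,168),(741,211),(702,381),(529,338))]
cr=np.mean(S,0); e=(S[1]-S[0]+S[2]-S[3]); x=np.array([-e[1],e[0]]);x/=np.linalg.norm(x)  # -y dir is e; +x = rot90ccw(e)
print('crank axis',cr,'side',[np.linalg.norm(S[i]-S[i-1]) for i in range(4)])
print('yaw from plate',np.degrees(np.arctan2(x[1],x[0])))
nut=f(640,270,.072);hd=f(590,360,.116);la=f(169,150,.066);lh=f(43,293,.101);mm=f(140,279,.045);lid=f(332,182,.118)
for n,p in dict(nut=nut,handle=hd,lax=la,lh=lh,mm=mm,lid=lid,stopper=f(261,366,.028),scr=f(405,422,.01),scr2=f(605,463,.005),drop=f(378,8,.109),va=f(529,48,.056),vb=f(585,30,.056)).items():print(n,p.round(4))
a=lambda p:np.degrees(np.arctan2(p[1],p[0]))
print('crank r',np.linalg.norm((hd-cr)[:2]),a(hd-cr),'lever r',np.linalg.norm((lh-la)[:2]),a(lh-la),'mark r',np.linalg.norm((mm-la)[:2]),a(mm-la),'axes dist',np.linalg.norm((la-cr)[:2]),a(la-cr))
E
python3 m.py
```

```text
crank axis [ 0.52740704 -0.10385256  0.052     ] side [np.float64(0.09056609071876232), np.float64(0.08972017803893112), np.float64(0.08971513627679183), np.float64(0.09002689627157705)]
yaw from plate -14.233123119076174
nut [ 0.528  -0.1026  0.072 ]
handle [ 0.4823 -0.0703  0.116 ]
lax [0.59   0.1351 0.066 ]
lh [0.515  0.1916 0.101 ]
mm [0.5254 0.1515 0.045 ]
lid [0.5669 0.0514 0.118 ]
stopper [0.4809 0.0893 0.028 ]
scr [0.4515 0.0133 0.01  ]
scr2 [ 0.4299 -0.0932  0.005 ]
drop [0.6539 0.0288 0.109 ]
va [ 0.6447 -0.0507  0.056 ]
vb [ 0.6542 -0.08    0.056 ]
crank r 0.05620819105394084 143.32206689011744 lever r 0.09392035013544031 142.98112367544155 mark r 0.06658707862567674 165.7158515842391 axes dist 0.24697276160445755 75.32417197334688
```

The manual's scale: shifts go in units of 50 mm and turns go in units of 0.05 rad. Converting my numbers, 0.27 m is 5.4, -0.238 m is -4.76, 0.6 rad is 12.

```bash
python3 - <<'E'
from h import *
go([.514,.1925,.16])
E
python3 nudge.py '[{"finger_gap": 0.6,"xyz": [5.4,-4.76,0.6],"rotvec": [0,0,12]},{"finger_gap": 0.6,"xyz": [5.4,-4.76,0.6],"rotvec": [0,0,12]},{"finger_gap": 0.6,"xyz": [5.4,-4.76,0.6],"rotvec": [0,0,12]},{"finger_gap": 0.6,"xyz": [5.4,-4.76,0.6],"rotvec": [0,0,12]},{"finger_gap": 0.6,"xyz": [5.4,-4.76,0.6],"rotvec": [0,0,12]},{"finger_gap": 0.6,"xyz": [5.4,-4.76,0.6],"rotvec": [0,0,12]},{"finger_gap": 0.6,"xyz": [5.4,-4.76,0.6],"rotvec": [0,0,12]},{"finger_gap": 0.6,"xyz": [5.4,-4.76,0.6],"rotvec": [0,0,12]},{"finger_gap": 0.6,"xyz": [5.4,-4.76,0.6],"rotvec": [0,0,12]}]'
python3 - <<'E'
from h import *
go([.514,.1925,.16])
E
```

```text
d [ 0.5465 -0.475   0.0749]
tool y yaw -64.28889800253559
time_s: 1.0
tcp_pos: [0.3681, -0.139, 0.2044]
eef_rot: [-0.0, 0.997, -0.073, -0.0]
ft_force: [-0.7, -0.4, -0.3]
gripper_width: 0.597
grasp_force: 0.0
d [ 0.0959 -0.3492  0.0446]
tool y yaw -98.41531201799448
```

```bash
R='x'; python3 nudge.py '[{"finger_gap": 0.6,"xyz": [1.92,-6.98,0.9],"rotvec": [0,0,10]},{"finger_gap": 0.6,"xyz": [1.92,-6.98,0.9],"rotvec": [0,0,10]},{"finger_gap": 0.6,"xyz": [1.92,-6.98,0.9],"rotvec": [0,0,10]},{"finger_gap": 0.6,"xyz": [1.92,-6.98,0.9],"rotvec": [0,0,10]},{"finger_gap": 0.6,"xyz": [1.92,-6.98,0.9],"rotvec": [0,0,10]},{"finger_gap": 0.6,"xyz": [1.92,-6.98,0.9],"rotvec": [0,0,10]},{"finger_gap": 0.6,"xyz": [1.92,-6.98,0.9],"rotvec": [0,0,10]},{"finger_gap": 0.6,"xyz": [1.92,-6.98,0.9],"rotvec": [0,0,10]},{"finger_gap": 0.6,"xyz": [1.92,-6.98,0.9],"rotvec": [0,0,10]},{"finger_gap": 0.6,"xyz": [1.92,-6.98,0.9],"rotvec": [0,0,10]}]'
python3 - <<'E'
from h import *
i=arm.grab_frame("wrist"); cv2.imwrite("pics/w1.png",i)
go([.514,.1925,.072]); print(proj("wrist",[[.514,.1925,.101],[.59,.1354,.066],[.5254,.1515,.045]]))
E
```

```text
time_s: 2.0
tcp_pos: [0.5155, 0.1888, 0.1588]
eef_rot: [0.001, 0.948, -0.319, -0.001]
ft_force: [-0.2, 0.2, -0.1]
gripper_width: 0.602
grasp_force: 0.0
d [-0.0037 -0.003   0.0871]
tool y yaw -127.3150904359058
[[275.36159387 236.98714935]
 [274.27126377  76.56651616]
 [311.23599744 166.66152419]]
```

View pics/w1.png

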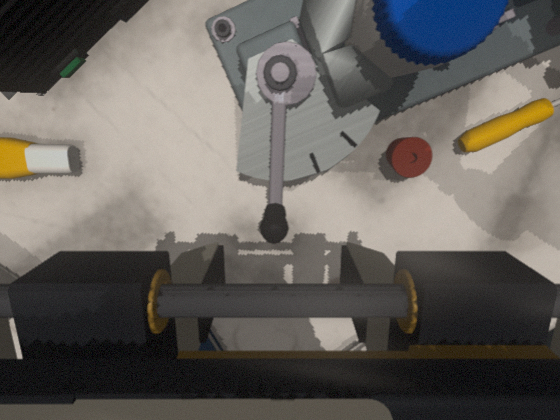

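The wrist view shows the lever handle at about (274,225), centred between the fingers, and the axis at (279,72). Both agree with my predictions to a few mm. Next I descend and grip.

To row units: 0.087 m is 1.74, 0.04 m is 0.8.

```bash
python3 nudge.py '[{"finger_gap": 0.6,"xyz": [-0.04,-0.06,0.8]},{"finger_gap": 0.6,"xyz": [-0.04,-0.06,1.74]},{"finger_gap": 0.6,"xyz": [-0.04,-0.06,1.74]},{"finger_gap": 0,"xyz": [-0.04,-0.06,1.74]},{"finger_gap": 0,"xyz": [-0.04,-0.06,1.74]},{"finger_gap": 0,"xyz": [-0.04,-0.06,1.74]},{"finger_gap": 0,"xyz": [-0.04,-0.06,1.74]},{"finger_gap": 0,"xyz": [-0.04,-0.06,1.74]}]' 12
python3 - <<'E'
from h import *
s=arm.sense();p=s['tcp_pos'];v=p[:2]-[.59,.1354];print('r',np.linalg.norm(v),np.degrees(np.arctan2(v[1],v[0])))
for a in (-7.5,-15,-22.1):
  t=[.59,.1354]+.096*np.array([np.cos(np.radians(143.4-a)),np.sin(np.radians(143.4-a))]);print(a);go([*t,.072])
E
```

```text
time_s: 2.85
tcp_pos: [0.5163, 0.1931, 0.0739]
eef_rot: [-0.001, 0.947, -0.32, 0.001]
ft_force: [1.9, 4.4, 2.3]
gripper_width: 0.215
grasp_force: 2.1
r 0.09355988416638905 141.95793391907256
-7.5
d [-0.0015  0.0149  0.0019]
tool y yaw -127.31320278983351
-15
d [0.0011 0.0272 0.0018]
tool y yaw -127.31320278983351
-22.1
d [0.0051 0.0384 0.0018]
tool y yaw -127.31320278983351
```

To row units: 0.0385 m is 0.77, 0.031 m is 0.62, -0.4 rad is -8.

```bash
python3 nudge.py '[{"finger_gap": 0,"xyz": [-0.02,0.16,0],"rotvec": [0,0,-2]},{"finger_gap": 0,"xyz": [-0.02,0.32,0],"rotvec": [0,0,-4]},{"finger_gap": 0,"xyz": [0,0.48,0],"rotvec": [0,0,-5.4]},{"finger_gap": 0,"xyz": [0.04,0.62,0],"rotvec": [0,0,-6.8]},{"finger_gap": 0,"xyz": [0.1,0.77,0],"rotvec": [0,0,-8]},{"finger_gap": 0,"xyz": [0.1,0.77,0],"rotvec": [0,0,-8]},{"finger_gap": 0,"xyz": [0.1,0.77,0],"rotvec": [0,0,-8]}]' 20
cat > lv.py <<'E'
from h import *
s=arm.sense();p=s['tcp_pos'];v=p[:2]-[.59,.1354];print('r',np.linalg.norm(v),np.degrees(np.arctan2(v[1],v[0])))
t=[.59,.1354]+.096*np.array([np.cos(np.radians(165.5)),np.sin(np.radians(165.5))]);go([*t,.072])
E
python3 lv.py
```

```text
time_s: 3.55
tcp_pos: [0.4988, 0.1586, 0.0739]
eef_rot: [-0.0, 0.992, -0.125, 0.003]
ft_force: [5.8, -3.2, 0.7]
gripper_width: 0.187
grasp_force: 20.0
r 0.09408509459417254 165.70399332872987
d [-0.0019 -0.0003  0.0019]
tool y yaw -104.36253080997031
```

```bash
python3 nudge.py '[{"finger_gap": 0.5},{"finger_gap": 0.5},{"finger_gap": 0.5},{"finger_gap": 0.5},{"finger_gap": 0.5,"xyz": [0,0,-0.8]},{"finger_gap": 0.5,"xyz": [0,0,-1.8]},{"finger_gap": 0.5,"xyz": [0,0,-2.2]},{"finger_gap": 0.5,"xyz": [0,0,-2.2]},{"finger_gap": 0.5,"xyz": [0,0,-2.2]}]'
python3 - <<'E'
from h import *
i=arm.grab_frame("wrist"); j=arm.grab_frame("top")
j=cv2.resize(j[190:270,190:300],None,fx=5,fy=5,interpolation=cv2.INTER_CUBIC)[:400]
cv2.imwrite("pics/w2.png",np.vstack([cv2.resize(i[:260],(560,260)),cv2.resize(cv2.convertScaleAbs(j,alpha=1.5,beta=20),(440,320)).copy() if 0 else cv2.copyMakeBorder(cv2.resize(j,(440,320)),0,0,0,120,0)]))
a=np.radians(165.5);ax=np.array([.59,.1354]);d=np.array([np.cos(a),np.sin(a)])
print(proj("wrist",[[*ax,.066],[*(ax+.065*d),.045],[*(ax+.096*d),.101]]))
go([.4822+.002,-.0705,.15])
E
```

```text
time_s: 4.45
tcp_pos: [0.4957, 0.1591, 0.1823]
eef_rot: [0.0, 0.992, -0.125, -0.0]
ft_force: [0.1, 0.6, -1.5]
gripper_width: 0.497
grasp_force: 0.0
[[277.98788549  67.51624994]
 [278.43147389 157.66539101]
 [277.83780467 216.40756697]]
d [0.0465 0.2249 0.0313]
tool y yaw -104.38886071383158
```

View pics/w2.png

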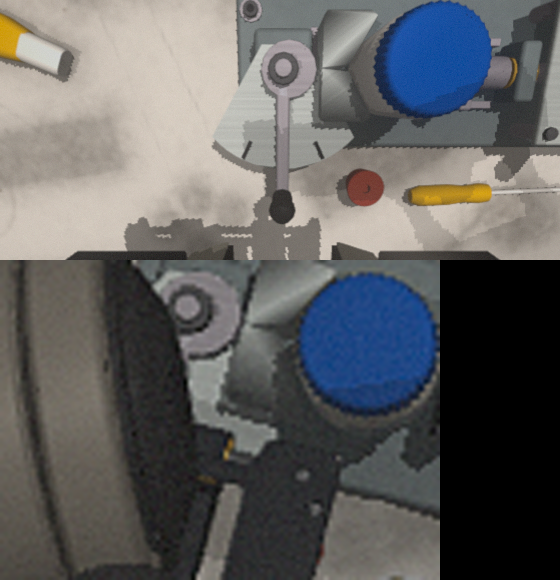

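The lever sits symmetrically between the outer marks: they are at (247,150) and (320,150), the lever is at x≈283.5, and the middle mark is hidden under it. Next is the crank.

To row units: 0.224 m is 4.48, 0.047 m is 0.94.

```bash
python3 nudge.py '[{"finger_gap": 0.6,"xyz": [0.94,4.48,0.6]},{"finger_gap": 0.6,"xyz": [0.94,4.48,0.6]},{"finger_gap": 0.6,"xyz": [0.94,4.48,0.6]},{"finger_gap": 0.6,"xyz": [0.94,4.48,0.6]},{"finger_gap": 0.6,"xyz": [0.94,4.48,0.6]},{"finger_gap": 0.6,"xyz": [0.94,4.48,0.6]},{"finger_gap": 0.6,"xyz": [0.94,4.48,0.6]}]'
python3 - <<'E'
from h import *
i=arm.grab_frame("wrist"); cv2.imwrite("pics/w3.png",i)
go([.4835,-.0705,.084]);print(proj("wrist",[[.4835,-.0705,.116],[.5277,-.1033,.072]]))
E
```

```text
time_s: 5.25
tcp_pos: [0.4852, -0.0697, 0.1514]
eef_rot: [-0.0, 0.992, -0.126, -0.001]
ft_force: [-0.0, -0.9, -0.5]
gripper_width: 0.597
grasp_force: 0.0
d [-0.0014  0.002   0.0678]
tool y yaw -104.4169512374628
[[282.53041592 246.37611769]
 [315.41358343 144.20772306]]
```

View pics/w3.png

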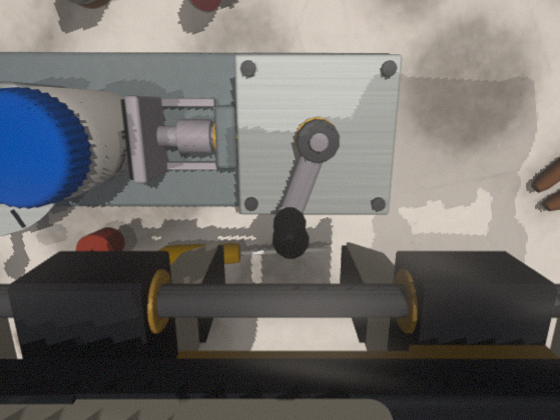

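The grip top is at (290,240) and the nut at (319,140), about 2 mm from prediction. I lower and grip.

```bash
python3 nudge.py '[{"finger_gap": 0.6,"xyz": [-0.02,0.06,0.6]},{"finger_gap": 0.6,"xyz": [-0.02,0.06,1.32]},{"finger_gap": 0.6,"xyz": [-0.02,0.06,1.32]},{"finger_gap": 0,"xyz": [-0.02,0.06,1.32]},{"finger_gap": 0,"xyz": [-0.02,0.06,1.32]},{"finger_gap": 0,"xyz": [-0.02,0.06,1.32]},{"finger_gap": 0,"xyz": [-0.02,0.06,1.32]},{"finger_gap": 0,"xyz": [-0.02,0.06,1.32]}]' 30
cat > ck.py <<'E'
from h import *
import sys
ax=np.array([.5277,-.1033])
s=arm.sense();p=s['tcp_pos'];r=rot(s['eef_rot']);v=p[:2]-ax;a=np.degrees(np.arctan2(v[1],v[0]))
t=np.array([np.sin(np.radians(a)),-np.cos(np.radians(a))]) # clockwise tangent
f=s['ft_force'];print('t',s['time_s'],'r',round(np.linalg.norm(v),4),'ang',round(a,1),'push cw N',-f[:2]@t,'radial',f[:2]@v/np.linalg.norm(v),'grip',s['grasp_force'],s['gripper_width'],'z',p[2])
for k in map(float,sys.argv[1:]):
  b=np.radians(a-k);q=[*(ax+.055*np.array([np.cos(b),np.sin(b)])),.084];print(k,np.round(r.inv().apply(q-p),4))
E
python3 ck.py 8 16 24 32 40
```

```text
time_s: 6.1
tcp_pos: [0.4848, -0.0726, 0.0876]
eef_rot: [0.0, 0.992, -0.125, 0.001]
ft_force: [0.9, -0.7, 4.0]
gripper_width: 0.217
grasp_force: 30.2
t 6.1 r 0.0527 ang 144.4 push cw N 0.0631084523877118 radial -1.1387094567237572 grip 30.23975407326361 0.21686786061982016 z 0.08759326791329289
8.0 [ 0.0012 -0.0078  0.0036]
16.0 [ 0.0054 -0.0142  0.0036]
24.0 [ 0.0104 -0.0199  0.0036]
32.0 [ 0.0162 -0.025   0.0036]
40.0 [ 0.0227 -0.0291  0.0036]
```

```bash
cat > tb.py <<'E'
import numpy as np,sys
p0=float(sys.argv[1])
f=lambda p:55*np.array([np.cos(np.radians(p)),np.sin(np.radians(p))])
for k in map(float,sys.argv[2:]):print(k,np.round(f(p0+k)-f(p0),1))
E
cat > fc.py <<'E'
from h import *
# centre of TCP circle and push
ax=np.array([.5296,-.1046])
s=arm.sense();v=s['tcp_pos'][:2]-ax;phi=(-14.4-np.degrees(np.arctan2(v[1],v[0])))%360
u=v/np.linalg.norm(v);t=np.array([u[1],-u[0]]);f=-s['ft_force'][:2]
print('t %.2f r %.4f phi %.1f push_cw %.2f radial_out %.2f fz %.1f grip %.0f w %.3f z %.4f'%(s['time_s'],np.linalg.norm(v),phi,f@t,f@u,s['ft_force'][2],s['grasp_force'],s['gripper_width'],s['tcp_pos'][2]))
E
python3 fc.py; python3 tb.py 201 6 12 18 24 30 36 42 48
```

```text
t 6.10 r 0.0550 phi 201.2 push_cw 0.06 radial_out 1.14 fz 4.0 grip 30 w 0.217 z 0.0876
6.0 [ 2.3 -5.3]
12.0 [  5.2 -10.2]
18.0 [  8.6 -14.9]
24.0 [ 12.5 -19.2]
30.0 [ 16.7 -23. ]
36.0 [ 21.4 -26.4]
42.0 [ 26.4 -29.3]
48.0 [ 31.6 -31.6]
```

To row units: -0.0192 m is -0.384, -0.0149 m is -0.298.

```bash
python3 nudge.py '[{"finger_gap": 0,"xyz": [0.046,-0.106,0]},{"finger_gap": 0,"xyz": [0.104,-0.204,0]},{"finger_gap": 0,"xyz": [0.172,-0.298,0]},{"finger_gap": 0,"xyz": [0.25,-0.384,0]},{"finger_gap": 0,"xyz": [0.25,-0.384,0]}]'; python3 fc.py; python3 tb.py 225 8 16 24
```

```text
time_s: 6.6
tcp_pos: [0.503, -0.0567, 0.0876]
eef_rot: [0.0, 0.992, -0.125, 0.002]
ft_force: [2.3, -0.4, 6.0]
gripper_width: 0.216
grasp_force: 30.0
t 6.60 r 0.0548 phi 226.6 push_cw -1.84 radial_out 1.45 fz 6.0 grip 30 w 0.216 z 0.0876
8.0 [ 5.8 -5. ]
16.0 [12.2 -9.2]
24.0 [ 19.2 -12.5]
```

To row units: 0.0192 m is 0.384, -0.0125 m is -0.25.

```bash
python3 nudge.py '[{"finger_gap": 0,"xyz": [0.116,-0.1,0]},{"finger_gap": 0,"xyz": [0.244,-0.184,0]},{"finger_gap": 0,"xyz": [0.384,-0.25,0]},{"finger_gap": 0,"xyz": [0.384,-0.25,0]}]'; python3 fc.py; python3 tb.py 249 8 16 24 ;python3 tb.py 273 8 16 24
```

```text
time_s: 7.0
tcp_pos: [0.5246, -0.0501, 0.0875]
eef_rot: [0.001, 0.992, -0.125, 0.002]
ft_force: [1.4, -4.4, 6.2]
gripper_width: 0.214
grasp_force: 30.0
t 7.00 r 0.0547 phi 250.4 push_cw -1.00 radial_out 4.53 fz 6.2 grip 30 w 0.214 z 0.0875
8.0 [ 7.3 -2.2]
16.0 [14.9 -3.4]
24.0 [22.6 -3.6]
8.0 [7.6 0.9]
16.0 [15.   2.9]
24.0 [22.1  5.9]
```

```bash
python3 nudge.py '[{"finger_gap": 0,"xyz": [0.146,-0.024,0]},{"finger_gap": 0,"xyz": [0.298,-0.048,0]},{"finger_gap": 0,"xyz": [0.452,-0.052,0]},{"finger_gap": 0,"xyz": [0.452,-0.052,0]}]'; python3 fc.py; python3 nudge.py '[{"finger_gap": 0,"xyz": [0.152,0.018,0]},{"finger_gap": 0,"xyz": [0.3,0.058,0]},{"finger_gap": 0,"xyz": [0.3,0.058,0]}]'; python3 fc.py;python3 tb.py 289 8 16 24
```

```text
time_s: 7.4
tcp_pos: [0.5466, -0.0529, 0.0875]
eef_rot: [0.0, 0.992, -0.125, 0.001]
ft_force: [-0.0, -2.2, 7.2]
gripper_width: 0.22
grasp_force: 30.0
t 7.40 r 0.0545 phi 273.8 push_cw -0.64 radial_out 2.06 fz 7.2 grip 30 w 0.220 z 0.0875
time_s: 7.7
tcp_pos: [0.5601, -0.0595, 0.0875]
eef_rot: [0.0, 0.992, -0.125, 0.001]
ft_force: [-1.3, -2.0, 7.6]
gripper_width: 0.217
grasp_force: 30.0
t 7.70 r 0.0545 phi 289.6 push_cw -0.02 radial_out 2.41 fz 7.6 grip 30 w 0.217 z 0.0875
8.0 [7.1 3. ]
16.0 [13.6  7. ]
24.0 [19.6 11.8]
```

To row units: 0.0136 m is 0.272, 0.0071 m is 0.142.

```bash
python3 nudge.py '[{"finger_gap": 0,"xyz": [0.142,0.06,0]},{"finger_gap": 0,"xyz": [0.272,0.14,0]},{"finger_gap": 0,"xyz": [0.272,0.14,0]}]'; python3 fc.py; python3 tb.py 305 8 16 24 32 40 48 56
```

```text
time_s: 8.0
tcp_pos: [0.571, -0.0692, 0.0875]
eef_rot: [-0.0, 0.992, -0.125, 0.0]
ft_force: [-2.4, -1.2, 7.8]
gripper_width: 0.219
grasp_force: 30.1
t 8.00 r 0.0545 phi 305.1 push_cw 0.59 radial_out 2.61 fz 7.8 grip 30 w 0.219 z 0.0875
8.0 [6.  4.8]
16.0 [11.2 10.4]
24.0 [15.6 16.7]
32.0 [19.1 23.6]
40.0 [21.6 30.8]
48.0 [23.  38.4]
56.0 [23.4 46. ]
```

To row units: 0.0108 m is 0.216, 0.0106 m is 0.212.

```bash
python3 nudge.py '[{"finger_gap": 0,"xyz": [0.114,0.1,0]},{"finger_gap": 0,"xyz": [0.216,0.212,0]},{"finger_gap": 0,"xyz": [0.216,0.212,0]}]'; python3 fc.py; python3 nudge.py '[{"finger_gap": 0,"xyz": [0.086,0.126,0]},{"finger_gap": 0,"xyz": [0.154,0.262,0]},{"finger_gap": 0,"xyz": [0.154,0.262,0]}]'; python3 fc.py;  python3 nudge.py '[{"finger_gap": 0,"xyz": [0.05,0.146,0]},{"finger_gap": 0,"xyz": [0.078,0.298,0]},{"finger_gap": 0,"xyz": [0.078,0.298,0]}]'; python3 fc.py;python3 tb.py 353 8 16 24 32 40 48 56 64 72
```

```text
time_s: 8.3
tcp_pos: [0.579, -0.0817, 0.0875]
eef_rot: [-0.001, 0.992, -0.125, 0.0]
ft_force: [-1.4, 2.0, 8.1]
gripper_width: 0.219
grasp_force: 30.0
t 8.30 r 0.0545 phi 320.7 push_cw 2.45 radial_out 0.44 fz 8.1 grip 30 w 0.219 z 0.0875
time_s: 8.6
tcp_pos: [0.5834, -0.0959, 0.0875]
eef_rot: [-0.001, 0.992, -0.125, 0.001]
ft_force: [0.0, 2.5, 7.2]
gripper_width: 0.212
grasp_force: 30.0
t 8.60 r 0.0545 phi 336.4 push_cw 2.46 radial_out -0.44 fz 7.2 grip 30 w 0.212 z 0.0875
time_s: 8.9
tcp_pos: [0.5839, -0.1111, 0.0876]
eef_rot: [-0.001, 0.992, -0.125, 0.001]
ft_force: [0.9, 3.8, 6.4]
gripper_width: 0.217
grasp_force: 30.0
t 8.90 r 0.0547 phi 352.4 push_cw 3.86 radial_out -0.47 fz 6.4 grip 30 w 0.217 z 0.0876
8.0 [0.4 7.7]
16.0 [-0.3 15.3]
24.0 [-2.  22.8]
32.0 [-4.7 29.9]
40.0 [-8.5 36.7]
48.0 [-13.1  42.8]
56.0 [-18.5  48.2]
64.0 [-24.6  52.8]
72.0 [-31.3  56.5]
```

To row units: 0.0153 m is 0.306, 0.0077 m is 0.154.

```bash
python3 nudge.py '[{"finger_gap": 0,"xyz": [0.008,0.154,0]},{"finger_gap": 0,"xyz": [-0.006,0.306,0]},{"finger_gap": 0,"xyz": [-0.006,0.306,0]}]'; python3 fc.py; python3 nudge.py '[{"finger_gap": 0,"xyz": [-0.034,0.15,0]},{"finger_gap": 0,"xyz": [-0.088,0.292,0]},{"finger_gap": 0,"xyz": [-0.088,0.292,0]}]'; python3 fc.py;  python3 nudge.py '[{"finger_gap": 0,"xyz": [-0.076,0.136,0]},{"finger_gap": 0,"xyz": [-0.168,0.258,0]},{"finger_gap": 0,"xyz": [-0.168,0.258,0]}]'; python3 fc.py;python3 tb.py 41 4 8 12 16 20 24 32 40
```

```text
time_s: 9.2
tcp_pos: [0.5798, -0.1268, 0.0876]
eef_rot: [-0.0, 0.992, -0.125, 0.001]
ft_force: [1.6, 0.7, 5.2]
gripper_width: 0.216
grasp_force: 30.0
t 9.20 r 0.0549 phi 9.4 push_cw 1.27 radial_out -1.22 fz 5.2 grip 30 w 0.216 z 0.0876
time_s: 9.5
tcp_pos: [0.5717, -0.1401, 0.0876]
eef_rot: [0.0, 0.992, -0.125, 0.001]
ft_force: [1.0, -0.6, 4.6]
gripper_width: 0.216
grasp_force: 30.0
t 9.50 r 0.0551 phi 25.7 push_cw 0.18 radial_out -1.14 fz 4.6 grip 30 w 0.216 z 0.0876
time_s: 9.8
tcp_pos: [0.5601, -0.1507, 0.0875]
eef_rot: [0.0, 0.992, -0.125, 0.001]
ft_force: [0.9, -1.3, 6.6]
gripper_width: 0.216
grasp_force: 30.0
t 9.80 r 0.0553 phi 42.1 push_cw 0.03 radial_out -1.56 fz 6.6 grip 30 w 0.216 z 0.0875
4.0 [-2.6  2.8]
8.0 [-5.4  5.4]
12.0 [-8.4  7.8]
16.0 [-11.6  10. ]
20.0 [-14.8  12. ]
24.0 [-18.3  13.8]
32.0 [-25.4  16.5]
40.0 [-32.9  18.2]
```

The push peaked near φ=352° and has been light since φ≈9°, so the crank is now well along the dwell. I'll back off to about its middle, watching the forces on the way.

```bash
python3 tb.py 41 -5 -10 -15 -20; python3 nudge.py '[{"finger_gap": 0,"xyz": [0.06,-0.076,0]},{"finger_gap": 0,"xyz": [0.114,-0.156,0]},{"finger_gap": 0,"xyz": [0.114,-0.156,0]}]'; python3 fc.py; python3 - <<'E'
from h import *
i=arm.grab_frame("scene")[190:350,220:420];cv2.imwrite("pics/s4.png",np.hstack([cv2.resize(cv2.imread("pics/scene0.png")[190:350,220:420],None,fx=2,fy=2),cv2.resize(i,None,fx=2,fy=2)]))
E
```

```text
-5.0 [ 3.  -3.8]
-10.0 [ 5.6 -7.8]
-15.0 [  7.9 -12. ]
-20.0 [  9.8 -16.4]
time_s: 10.1
tcp_pos: [0.5676, -0.1445, 0.0875]
eef_rot: [0.001, 0.992, -0.125, 0.001]
ft_force: [0.0, -2.5, 7.8]
gripper_width: 0.214
grasp_force: 30.0
t 10.10 r 0.0551 phi 32.0 push_cw -1.66 radial_out -1.81 fz 7.8 grip 30 w 0.214 z 0.0875
```

View pics/s4.png

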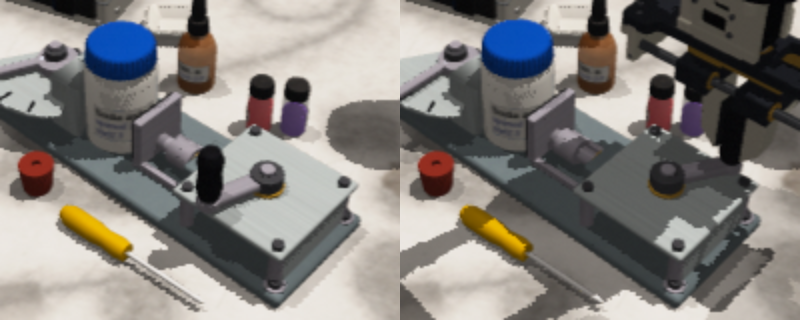

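The jaw now stands against the jar and the jar is upright. Push is symmetric in both directions (bias about -0.8 N, friction about 0.85 N), which means a flat dwell. I move to its middle, φ≈22.

To row units: -0.008 m is -0.16, -0.0042 m is -0.084.

```bash
python3 nudge.py '[{"finger_gap": 0,"xyz": [0.046,-0.084,0]},{"finger_gap": 0,"xyz": [0.08,-0.16,0]},{"finger_gap": 0,"xyz": [0.08,-0.16,0]}]'; python3 fc.py; python3 nudge.py '[{"finger_gap": 0.2},{"finger_gap": 0.3},{"finger_gap": 0.5},{"finger_gap": 0.5},{"finger_gap": 0.5}]'
python3 - <<'E'
from h import *
cv2.imwrite("pics/w5.png",arm.grab_frame("wrist"))
E
python3 nudge.py '[{"finger_gap": 0.5,"xyz": [0,0,-0.8]},{"finger_gap": 0.5,"xyz": [0,0,-1.8]},{"finger_gap": 0.5,"xyz": [0,0,-2.4]},{"finger_gap": 0.5,"xyz": [0,0,-2.4]},{"finger_gap": 0.5,"xyz": [-1,0.4,-2.8]},{"finger_gap": 0.5,"xyz": [-2,1,-2.8]},{"finger_gap": 0.5,"xyz": [-2,1.6,-2.8]},{"finger_gap": 0.5,"xyz": [-2,2,-2.8]},{"finger_gap": 0.5,"xyz": [-2,2,-2.8]}]'
python3 - <<'E'
from h import *
cv2.imwrite("pics/w6.png",arm.grab_frame("wrist"))
j=arm.grab_frame("top")[160:310,190:410];cv2.imwrite("pics/t6.png",cv2.convertScaleAbs(cv2.resize(j,None,fx=3.6,fy=3.6,interpolation=cv2.INTER_CUBIC),alpha=1.5,beta=20))
E
```

```text
time_s: 10.45
tcp_pos: [0.5735, -0.1378, 0.0875]
eef_rot: [0.001, 0.992, -0.125, 0.001]
ft_force: [-0.8, -0.8, 7.9]
gripper_width: 0.214
grasp_force: 30.0
t 10.45 r 0.0550 phi 22.7 push_cw -1.15 radial_out 0.13 fz 7.9 grip 30 w 0.214 z 0.0875
time_s: 10.95
tcp_pos: [0.5724, -0.1372, 0.0863]
eef_rot: [-0.0, 0.992, -0.125, -0.001]
ft_force: [0.2, -0.3, 0.5]
gripper_width: 0.486
grasp_force: 0.0
time_s: 11.9
tcp_pos: [0.4498, -0.2112, 0.226]
eef_rot: [0.0, 0.992, -0.127, -0.001]
ft_force: [1.2, 0.3, 0.2]
gripper_width: 0.501
grasp_force: 0.0
```

View pics/t6.png

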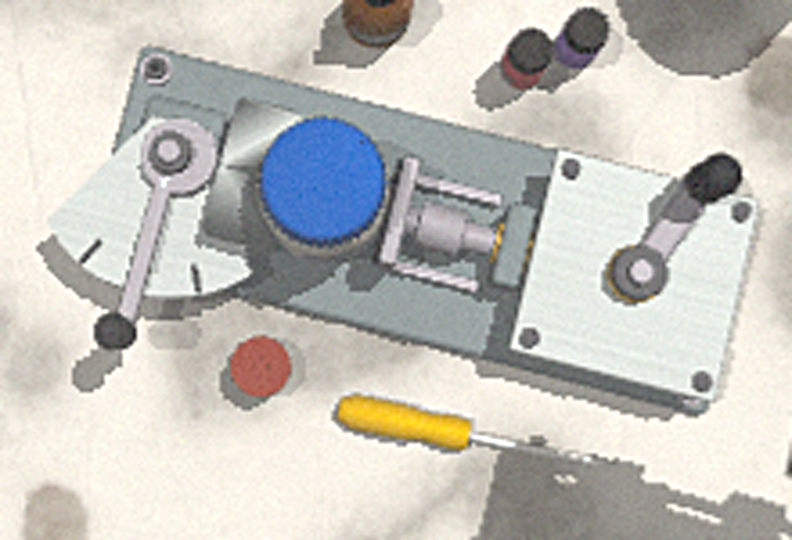

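In this top view the jaw is against the jar at (390,215), the lever lies on the middle mark with its handle at (115,331), and the bystanders have not moved. The crank grip stayed at (714,177). I check its angle before handing in.

```bash
python3 - <<'E'
from h import *
f=lambda u,v,z:pix("top",(u/3.6+190-.36,v/3.6+160-.36),z)
v=f(714,177,.116)[:2]-[.5277,-.1033];print(np.linalg.norm(v),(-14.4-np.degrees(np.arctan2(v[1],v[0])))%360)
v=f(115,331,.101)[:2]-[.59,.1354];print(np.linalg.norm(v),.6+np.radians(165.5-np.degrees(np.arctan2(v[1],v[0]))))
E
```

```text
0.050083016125232326 19.502768695683663
0.09572159403130359 0.5679245847883531
```

```bash
python3 nudge.py '[{"finger_gap": 0.5},{"finger_gap": 0.5},{"finger_gap": 0.5},{"finger_gap": 0.5},{"finger_gap": 0.5},{"finger_gap": 0.5},{"finger_gap": 0.5},{"finger_gap": 0.5}]' >/dev/null; python3 - <<'E'
from h import *
j=arm.grab_frame("top")[160:310,190:410];j=cv2.convertScaleAbs(cv2.resize(j,None,fx=3.6,fy=3.6,interpolation=cv2.INTER_CUBIC),alpha=1.5,beta=20)
d=cv2.absdiff(j,cv2.imread("pics/t6.png"));d=cv2.blur(d,(9,9)).max(2);print(d[100:340,540:780].max(),d[100:350,:420].max(),d.max())
E
```

```text
16 14 74
```

The crank and lever areas show only image noise after another 0.8 s, so both are holding by themselves. I hand in.

```bash
python3 -c "
from rig import arm
print(arm.sign_off())"
```

```text
the job is handed in; nothing more can be done
None
```

I handed the job in (verdict not shown): grip lever on the middle mark, crank resting on the dwell, and the jaw against the upright jar, all holding after I let go; the bystanders looked unmoved in the last top view.

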